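Clamp the cuvettes, shut the lid and start the reading

ROBOT

A 7-joint arm with a two-finger parallel gripper is mounted at the origin on the work surface. World frame = base frame: x ahead of the robot, y to its left, z up, the work surface at z = 0. Lengths are in mm, angles in rad, forces in N, time in s.
With the tool pointing down it reaches from about 375 to 925 mm from the base axis. Payload 3.1 kg.
Tool frame: the origin (TCP) lies midway between the tips of the shut fingers; the grasp point (between the pads) lies 19 mm behind it (r.pinch_z is the z of the grasp point in the tool frame, in mm); z points along the fingers, x is the direction in which the jaws open and shut, and the axes are right-handed (so a half turn about z gives the same grasp; the last joint's range is limited). The gripper opens to 85 mm and grips with 20 to 120 N. Pads are 22 mm wide; open, the fingers measure 114 mm over their backs; the gripper's body (76 mm by 85 mm) begins 54 mm behind the grasp point. The pads swing forward as they close: fully open they stand 13 mm farther back than shut.
Start: joints at [-1.33, 0.383, 0.044, 1.598, -0.018, 1.161, -0.05], TCP at [216.009, 613.061, 231.269] pointing down, gripper open.
Joint ranges: [-2.61, 2.61], [-0.41, 2.15], [-1.48, 1.57], [0, 2.5], [-1.57, 4.71], [0.05, 1.97], [-2.85, 2.85]. Speed limits (rad/s): [2.79, 2.79, 3.14, 3.14, 3.14, 3.14, 3.14].

INTERFACE

Orientations are given as a unit quaternion [x, y, z, w].
In Python, from bench import r, gripper_to, kinematics, imaging, job, nets, telemetry gives the robot as it stands. The module is installed in compiled form; this text tells all that it offers. Calls block until the motion is done:
- r.move_pose(position, orientation): joint-space move of the TCP to a pose.
- r.movel(position, orientation=None, feed=150, guard=None): straight line of the TCP; orientation=None keeps the orientation; feed is the mean speed in mm/s. With guard (N) it stops when the force on the tool has changed by that much, and returns True; else False.
- r.move_joints(angles): joint-space move.
- gripper_to(opening, squeeze=None): opening from 0.0 (shut) to 1.0 (fully open); squeeze is the grip in N (None keeps the last); returns when the fingers have stopped.
- r.sleep(seconds).
- kinematics.ik(position, orientation): joint angles nearest the present ones, or None.
- imaging.read_camera(name): name is "side" or "top"; returns the picture (400x640x3 uint8, blue, green, red); there is no depth.
- imaging.camera_info(name): a dict with "intrinsics" (3x3 intrinsics, pixels), "position" and "rotation" of the camera in the world. Camera axes: x right, y down, z forward; pixel columns grow to the right and rows downward; lengths in mm; the calibration is good to about 2 mm. A picture is of the moment at which its call begins. camera_info takes no time and is no camera call.
A pose or a line that the arm cannot do raises r.PlanningError and nothing moves.
- job.hand_in(): hands the job in, once; it reports no verdict.
Trained networks look in the newest picture that a camera, given by its name, has taken for a name from the list of things; names that differ only in an ending like _2 or _b are one class to them, and where a whole thing is asked for, a point or a joint stands for the part that bears it (a point fixed in the world has none). Each returns a list of dicts, best first, with "score" (0 to 1); they miss things now and then, are a little off and sometimes report something else, mostly with a low value. They report only what shows in the picture. A call takes as long as a camera call.
- nets.find_in(camera, label): "point" ([column, row] in pixels, amid what is visible of it).
- nets.outline_of(camera, label): "region" (400x640 bool, what is visible of it) and "point" ([column, row] in pixels, amid what is visible of it).
Readings, each from a call of its own:
- telemetry.get_time_s(): time.
- telemetry.get_joints(): joint angles.
- telemetry.get_qd(): joint speeds.
- telemetry.get_joint_efforts(): joint torques, N m.
- telemetry.get_ee_pos(): TCP position.
- telemetry.get_eef_rot(): TCP orientation.
- telemetry.get_contact_force(): force on the tool from outside, world axes, zero at the start.
- telemetry.get_moment(): the same for the moment, N m.
- telemetry.get_opening(): opening from 0.0 (shut) to 1.0 (fully open).
Only numpy, scipy, OpenCV 4.12 (cv2) and the standard library are available. Lean on these libraries where they do the work, as an engineer would, in place of code of your own. Each camera call takes 0.05 s, during which the arm holds its last target. There are 200 camera calls.

TASK

Start a reading on the bench spectrophotometer: with a fingertip, reach through the window of the open sample compartment and press the cuvette clamp lever down as far as it goes, without touching the window's frame or shifting the cuvettes. Then push the lid gently shut, all the way, and only then press the start key (the big one at the near right corner of the control panel) right down and let it come up again. Pick nothing up, and leave the other things on and around the instrument where they are.

Things in the scene. Friction and masses are not known exactly. Their poses are not given: they have to be found in the camera images.
- photometer: the bench spectrophotometer: a white case, fixed to the bench, 280 mm deep (its x), 350 mm wide (its y), flat top deck 144 mm above the bench. Origin: centre of its underside, on the bench; its x points from the operator's front to its rear, its y to its left (window and lid side), z up. The control panel (190 x 160 mm) is on its right half, centred at (-30, -90) mm and sloping 0.17 rad down towards the front; its rear edge is the highest fixed part, 176 mm above the bench
- window_frame: the black frame of the sample-compartment window in the case's left half: the raised rim (8 mm wide, top 150 mm above the bench) with the upright throat walls and floor (46 mm above the bench) below it; the robot must not touch it. The free opening is 130 mm along the instrument's x and 94 mm along its y. Axes as the photometer's; origin on the bench under the window's centre
- window (a point): centre of the window opening, level with the top of the frame's rim (150 mm above the bench); axes as the photometer's
- lever (a joint): angle of the cuvette clamp lever, rad: starts between 0 and 0.1 (raised), 0.55 when pressed fully down against its stop. A stiff lever that stays where it is left; about 3 N on the pad moves it
- lever_pad (a point): centre of the top face of the lever's thumb pad, a grey pad 24 mm (x) x 32 mm (y) at the end of a 16 mm wide steel arm that points from its pivot 41 mm towards the instrument's front. It lies near the middle of the window; raised, the pad is about 10 mm below the top of the rim, fully down 33 mm below it. Pressing swings it about a level axis along the instrument's y, 41 mm behind the pad and 122 mm above the bench
- lid (a joint): angle of the lid, rad: 0 is shut flat on the compartment, 1.57 upright; starts open between 1.65 and 1.9, leaning away from the window. A friction hinge: it stays wherever it is left, and about 1 to 4 N at its free edge moves it
- lid_edge (a point): middle of the lid's free edge, on its outer face (the top face when shut). The lid is a black plate 160 mm (instrument's x) x 124 mm from hinge to free edge, 14 mm thick, with a small 9 mm thumb lip on the edge. Its z axis is square to the outer face, pointing out of it; its y points from the free edge to the hinge; x along the hinge, as the photometer's x. When shut this point is 166 mm above the bench
- lid_hinge (a point): point on the lid's hinge axis at its middle, in the plane of the lid's inner face, 152 mm above the bench: the axis runs along the instrument's x, 60 mm to the left (+y) of the window's centre
- start_key (a joint): how far the start key is pressed, m: 0 up, 0.004 right down; it springs back. About 4 N presses it right down; it counts as pressed beyond 0.003
- start_key_top (a point): centre of the top face of the start key: a plain grey key 20 mm (x) x 30 mm (y), by far the largest, alone at the near right corner of the control panel, standing 8 mm proud of it; z is its outward normal, tilted 0.17 rad from vertical towards the front; it moves 4 mm against z. The small keys by it are only 2 mm proud
- cuvette_a: clear sample cuvette, 12.5 x 12.5 x 45 mm, standing in the holder behind the lever (a four-place aluminium block at the rear of the window), its top 31 mm below the rim. Origin: centre of its underside
- cuvette_b: as cuvette_a, in the next place
- cuvette_c: as cuvette_a, in the last place
- spare_cuvette: bystander: a cuvette 12.5 x 12.5 x 45 mm standing on the case's rear deck, just right of the window. Origin: centre of its underside
- cap_tin: bystander: a round aluminium tin of diameter 45 mm, 24 mm high, on the case's rear deck, right. Origin: centre of its underside
- beaker: bystander: white beaker of diameter 60 mm, 75 mm high, on the bench right of the instrument. Origin: centre of its underside
- reagent: bystander: amber jar of diameter 56 mm, 115 mm high, on the bench right of the instrument. Origin: centre of its underside
- pen: bystander: a marker pen 135 mm long and 13 mm thick, lying on the bench left of the instrument, below the open lid. Origin: under its middle
- cuvette_tray: bystander: a white divided tray 90 x 120 x 35 mm on the bench left of the instrument. Origin: centre of its underside

How it is judged:
By the outcome, as a careful person would: the job done as asked, in the order asked, and still so for the second after the job is handed in, with the robot touching nothing.
It also fails if it takes over 54 s, if anything falls off the work surface, if the arm or the gripper's body presses on something with over 40 N, if the wrist force passes 120 N, or if a joint passes its speed limit or range.

## Working session

There is one attempt and no reset: what is moved stays moved. The work goes in short steps, each a Python script; the robot and the scene stay as the last script left them, time stands still between calls to the robot, and variables do not carry over. Pictures are saved under pics/ and viewed, about 8 in all and at most 12, crops included, and the job is handed in when it is done.

```bash
mkdir -p pics; ls; cat > s1.py <<'E'
from bench import *
import cv2,numpy as np
for c in ["top","side"]:
    im=imaging.read_camera(c); cv2.imwrite(f"pics/{c}1.png",im)
    i=imaging.camera_info(c); print(c,np.round(i["intrinsics"],1).tolist(),np.round(i["position"],1),np.round(i["rotation"],4).tolist())
    for l in ["photometer","window_frame","lever_pad","lid_edge","start_key_top","cuvette_a","spare_cuvette","cap_tin","beaker","reagent"]:
        print(l,[(np.round(d["point"],1).tolist(),round(d["score"],2)) for d in nets.find_in(c,l)[:4]])
print(telemetry.get_time_s(),telemetry.get_eef_rot())
E
python3 s1.py
```

```text
pics
top [[383.8, 0.0, 320.0], [0.0, 383.8, 203.0], [0.0, 0.0, 1.0]] [ 521.4    6.1 1196.6] [-0.7042, 0.7092, -0.0135, 0.0311]
photometer [([369.9, 218.5], 0.82)]
window_frame [([333.1, 228.0], 0.57)]
lever_pad [([338.7, 220.9], 0.48)]
lid_edge [([305.9, 214.9], 0.97)]
start_key_top [([421.1, 251.9], 0.4)]
cuvette_a []
spare_cuvette []
cap_tin [([398.2, 175.2], 0.71)]
beaker [([457.3, 251.4], 0.6), ([455.1, 201.2], 0.59)]
reagent [([456.3, 202.9], 0.59)]
side [[408.4, 0.0, 321.7], [0.0, 408.4, 197.9], [0.0, 0.0, 1.0]] [ 723.4  436.9 1000.1] [0.1117, 0.9691, -0.2179, -0.0307]
photometer [([336.1, 159.1], 0.9)]
window_frame [([346.6, 163.0], 0.93), ([355.3, 187.5], 0.21)]
lever_pad [([342.0, 173.7], 0.74)]
lid_edge [([355.0, 183.9], 0.89)]
start_key_top []
cuvette_a [([354.6, 240.0], 0.67), ([325.4, 170.6], 0.49), ([360.9, 89.6], 0.23)]
spare_cuvette [([344.2, 163.4], 0.53)]
cap_tin [([284.1, 118.5], 0.8)]
beaker [([342.3, 79.8], 0.89)]
reagent [([297.7, 76.2], 0.74), ([326.1, 171.0], 0.31)]
1.1 [ 8.16199093e-01  5.77770751e-01 -2.08974057e-05  6.90771247e-06]
```

```bash
python3 -c "
import cv2
a=cv2.imread('pics/top1.png');b=cv2.imread('pics/side1.png')
cv2.imwrite('pics/topc.png',cv2.resize(a[120:300,240:480],(800,600),interpolation=cv2.INTER_CUBIC))
cv2.imwrite('pics/sidec.png',cv2.resize(b[40:280,200:520],(800,600),interpolation=cv2.INTER_CUBIC))"
```

```text
(no output)
```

View pics/topc.png

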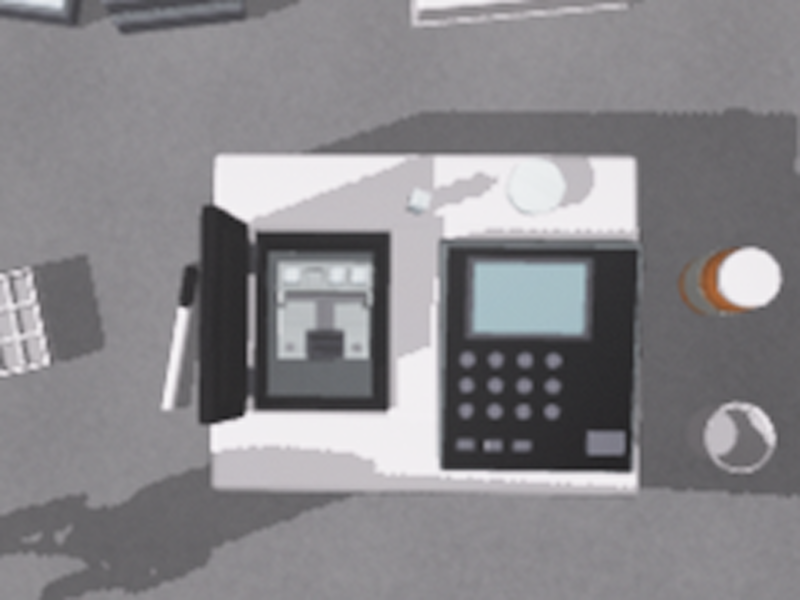

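View pics/sidec.png

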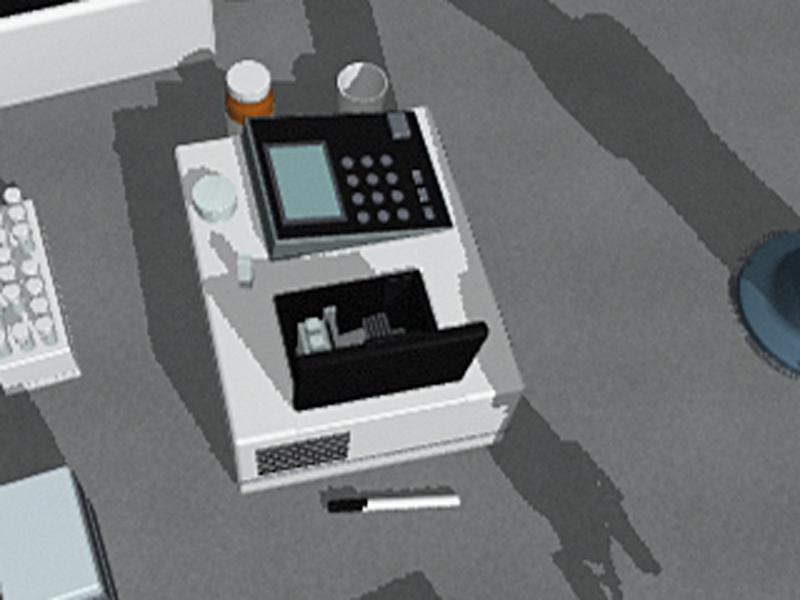

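```bash
cat > fit.py <<'E'
from bench import *
import cv2,numpy as np
from scipy.spatial.transform import Rotation as R
from scipy.optimize import least_squares
def proj(c,P):
    i=imaging.camera_info(c); q=(np.asarray(P,float)-i["position"])@(R.from_quat(i["rotation"]).as_matrix() if np.shape(i["rotation"])==(4,) else np.array(i["rotation"]))
    u=q@np.array(i["intrinsics"]).T; return u[:,:2]/u[:,2:]
def world(p,L): # L local
    return (np.asarray(L,float)@R.from_euler('z',p[2]).as_matrix().T)+[p[0],p[1],0]
E
cat > s2.py <<'E'
from fit import *
def px(c,l): l=np.array(l,float); return l/3.3333+[240,120] if c=="top" else l/2.5+[200,40]
zf=176-190*np.sin(.17)
K=[-125,-170,0]
fix={"top":[((140,175,144),(215,155)),((140,-175,144),(636,155)),((-140,175,144),(212,489)),((-140,-175,144),(637,491)),((65,-10,176),(441,240)),((-30-95*np.cos(.17),-10,zf),(443,468)),((-30-95*np.cos(.17),-170,zf),(632,470))],
"side":[((140,-175,144),(177,147)),((140,175,144),(238,440)),((-140,-175,144),(427,108)),((65,-10,176),(273,254))]}
win={"top":[((73,55,150),(257,232)),((73,-55,150),(390,232)),((-73,-55,150),(390,410)),((-73,55,150),(257,410))],"side":[((73,-55,150),(275,297)),((-73,-55,150),(418,270))]}
def res(p):
    r=[]
    for c in fix:
        A=[a for a,_ in fix[c]]+[(a[0]+p[3],a[1]+p[4],a[2]) for a,_ in win[c]]
        B=[px(c,b) for _,b in fix[c]+win[c]]
        r.append(proj(c,world(p,A))-B)
    return np.vstack(r)
s=least_squares(lambda p:res(p).ravel(),[540,-50,0,0,80],loss='soft_l1')
p=s.x; print("pose",np.round(p,3)); print(np.round(res(p),1).tolist())
np.save("pose.npy",p)
# key & pad: ray from top onto plane
def ray(c,uv,z):
    i=imaging.camera_info(c); d=R.from_quat(i["rotation"]).as_matrix()@np.linalg.solve(np.array(i["intrinsics"]),[*uv,1]); return i["position"]+d*(z-i["position"][2])/d[2]
def loc(P): return R.from_euler('z',-p[2]).apply(np.array(P)-[p[0],p[1],0])
print("lever",loc(ray("top",px("top",(325,343)),140)),"net",loc(ray("top",(338.7,220.9),140)), "side",loc(ray("side",px("side",(377,325)),140)))
for z in (155,157): print("key",loc(ray("top",px("top",(606,442)),z)),loc(ray("top",(421.1,251.9),z)),loc(ray("side",px("side",(399,125)),z)))
# lid angle from side free-edge corners; candidates
for th in (1.65,1.75,1.85,1.9):
    L=[]
    for x in (80,-80):
        for r,o in ((124,0),(124,14)):
            L.append((p[3]+x,p[4]+60-r*np.cos(th)+o*np.sin(th),152+r*np.sin(th)+o*np.cos(th)))
    print(th,np.round((proj("top",world(p,L))-[240,120])*3.333).tolist(),np.round((proj("side",world(p,L))-[200,40])*2.5).tolist())
print(telemetry.get_joints(), telemetry.get_opening())
E
python3 s2.py
```

```text
pose [ 5.50852e+02 -9.62710e+01 -7.00000e-03  1.11000e-01  8.33730e+01]
[[-1.2, -0.9], [-0.3, -1.4], [-0.7, 0.8], [1.3, 0.7], [-0.5, -0.7], [-1.9, 1.3], [0.8, 0.8], [-0.7, -0.2], [-0.4, -0.3], [-0.1, -0.0], [-0.8, -0.1], [-2.3, -1.4], [-0.6, 1.7], [0.3, -3.5], [0.3, -4.7], [-0.3, -2.2], [0.6, -2.5]]
lever [-18.50982688  80.59376516 140.        ] net [-13.01681727  77.28907525 140.        ] side [-16.75660613  80.76668531 140.        ]
key [ -98.11358761 -144.71271562  155.        ] [ -96.24893867 -142.87271704  155.        ] [ -96.86646412 -138.83709362  155.        ]
key [ -97.98306864 -144.23864038  157.        ] [ -96.12199998 -142.40217475  157.        ] [ -96.23771199 -137.24387068  157.        ]
1.65 [[228.0, 205.0], [209.0, 205.0], [228.0, 427.0], [208.0, 426.0]] [[296.0, 342.0], [300.0, 358.0], [486.0, 305.0], [491.0, 320.0]]
1.75 [[211.0, 205.0], [193.0, 205.0], [211.0, 426.0], [192.0, 426.0]] [[299.0, 356.0], [303.0, 372.0], [490.0, 318.0], [495.0, 334.0]]
1.85 [[195.0, 205.0], [177.0, 206.0], [194.0, 426.0], [176.0, 426.0]] [[303.0, 371.0], [306.0, 388.0], [494.0, 333.0], [498.0, 349.0]]
1.9 [[187.0, 206.0], [170.0, 207.0], [186.0, 426.0], [169.0, 426.0]] [[304.0, 378.0], [308.0, 395.0], [496.0, 340.0], [500.0, 357.0]]
[-1.32978813  0.38289825  0.04392033  1.59792826 -0.01790065  1.16120022
 -0.04992498] 1.002380282603396
```

```bash
cat > s3.py <<'E'
from fit import *
p=np.load("pose.npy"); q=(R.from_euler('z',p[2])*R.from_quat([.70710678,.70710678,0,0])).as_quat()
W=lambda x,y,z: world(p,[[x,y,z]])[0]
t=telemetry.get_time_s()
gripper_to(0.0)
x,y=-24,80.8
print(np.round([kinematics.ik(W(*a),q) for a in ((x,y,330),(x,y,117),(0,190,300))],2).tolist())
r.movel(telemetry.get_ee_pos()+np.array([0,0,150.]),feed=300)
r.move_pose(W(x,y,330),q)
r.movel(W(x,y,165),feed=150)
print(telemetry.get_time_s()-t,telemetry.get_ee_pos(),W(x,y,165),telemetry.get_opening(),telemetry.get_contact_force())
a=imaging.read_camera("top");b=imaging.read_camera("side")
cv2.imwrite("pics/l1.png",np.hstack([cv2.resize(a[150:270,280:380],(400,480),interpolation=cv2.INTER_CUBIC),cv2.resize(b[110:230,290:390],(400,480),interpolation=cv2.INTER_CUBIC)]))
E
python3 s3.py
```

```text
[[-0.76, 0.07, 0.75, 1.8, -0.05, 1.29, 1.57], [-0.61, 0.34, 0.65, 2.01, -0.27, 0.87, 1.75], [-0.69, 0.16, 0.51, 1.76, -0.08, 1.24, 1.4]]
5.1583000000000006 [528.35745417 -15.34099035 165.96194748] [527.41033342 -15.30673575 165.        ] 0.0007486542027609007 [0.09708203 0.45921527 0.03300047]
```

View pics/l1.png

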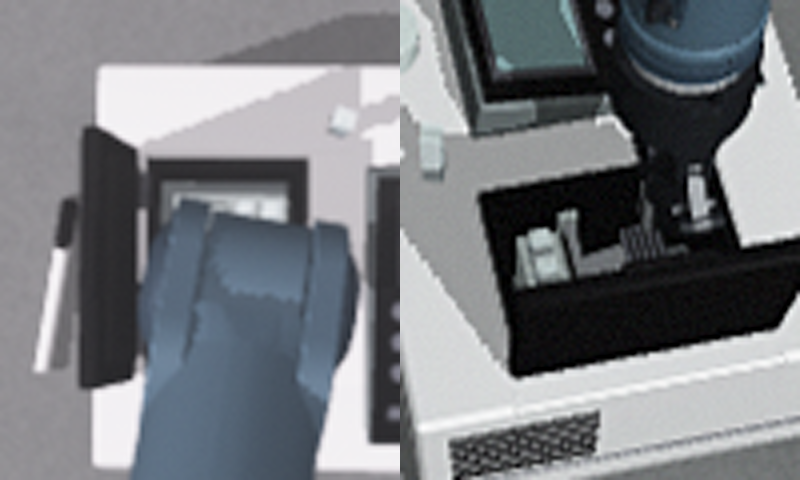

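```bash
python3 - <<'E'
from fit import *
p=np.load("pose.npy")
f=lambda P:np.round((proj("side",P)-[290,110])*4+[400,0]).tolist()
print(telemetry.get_ee_pos(),f([telemetry.get_ee_pos()]),f(world(p,[(-17,80.7,140),(-29,80.7,140),(-5,80.7,140),(-24,80.7,140)])))
E
```

```text
[528.37982706 -15.26237462 166.09289646] [[657.0, 216.0]] [[644.0, 240.0], [663.0, 236.0], [624.0, 244.0], [655.0, 238.0]]
```

```bash
python3 - <<'E'
from fit import *
b=imaging.read_camera("side");cv2.imwrite("pics/l2.png",cv2.resize(b[125:200,320:395],(600,600),interpolation=cv2.INTER_CUBIC))
e=telemetry.get_ee_pos();print(telemetry.get_eef_rot())
print(np.round((proj("side",[e,e+[0,0,30],e+[0,0,73],e+[-11,0,0],e+[11,0,0],e+[0,14,0],e+[0,-14,0]])-[320,125])*8).tolist())
E
```

```text
[7.09523728e-01 7.04680751e-01 9.36893790e-04 4.91185468e-04]
[[274.0, 313.0], [283.0, 260.0], [296.0, 179.0], [310.0, 306.0], [238.0, 320.0], [287.0, 353.0], [262.0, 273.0]]
```

View pics/l2.png

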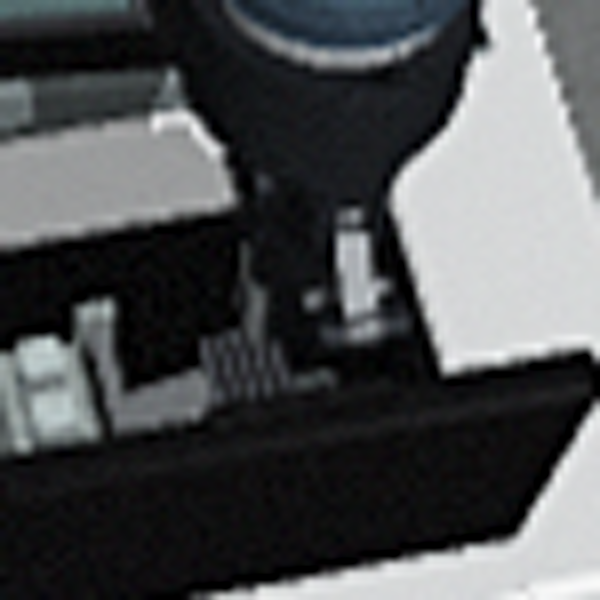

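```bash
python3 - <<'E'
from fit import *
e=telemetry.get_ee_pos()
r.movel(e+[0,0,50],feed=200)
b=imaging.read_camera("side");a=cv2.imread("pics/side1.png")
f=lambda m:cv2.resize(np.clip(m[115:200,310:395].astype(float)*1.8+15,0,255).astype(np.uint8),(400,400),interpolation=cv2.INTER_CUBIC)
cv2.imwrite("pics/l3.png",np.hstack([f(a),f(b)]))
e=telemetry.get_ee_pos();print(telemetry.get_time_s())
print(np.round((proj("side",[e,e+[-11,14,0],e+[11,14,0],e+[11,-14,0]])-[310,115])*400/85+[400,0]).tolist())
E
```

```text
6.8667
[[617.0, 179.0], [648.0, 199.0], [603.0, 208.0], [588.0, 159.0]]
```

View pics/l3.png

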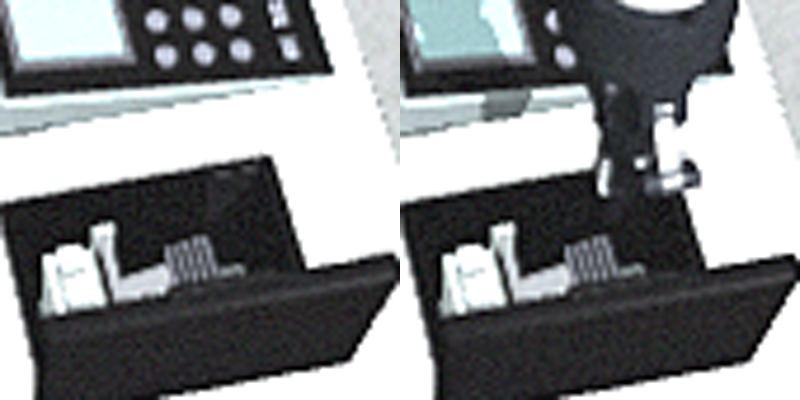

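```bash
python3 - <<'E'
from fit import *
e=telemetry.get_ee_pos()
r.movel(e+[-85,0,0],feed=200)
b=imaging.read_camera("side")
e=telemetry.get_ee_pos();s=8
im=cv2.resize(b[105:180,345:430],None,fx=s,fy=s,interpolation=cv2.INTER_CUBIC)
for d,c in (([0,0,0],(0,0,255)),([-11,14,0],(0,255,0)),([11,14,0],(255,0,0)),([11,-14,0],(255,0,255)),([0,0,54],(0,255,255))):
    u=((proj("side",[e+d])[0]-[345,105])*s).astype(int); cv2.circle(im,tuple(map(int,u)),5,c,-1)
cv2.imwrite("pics/l4.png",im)
E
```

```text
(no output)
```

View pics/l4.png

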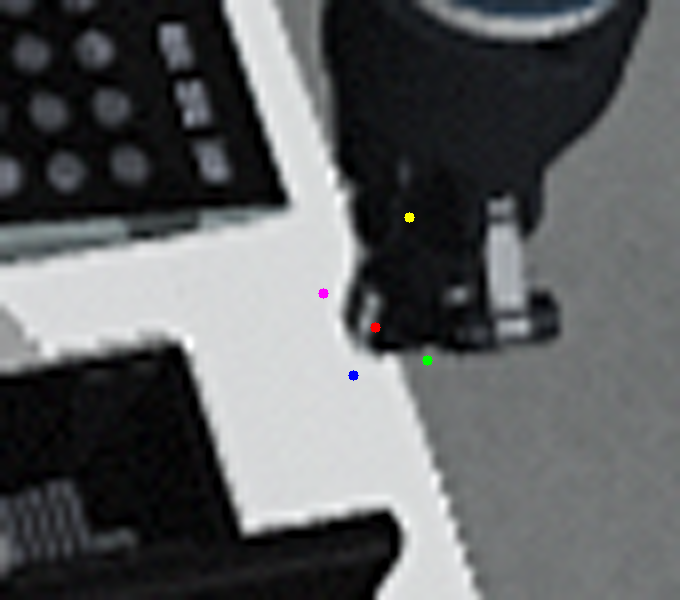

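```bash
python3 - <<'E'
from fit import *
a=cv2.imread("pics/top1.png"); e=np.array([216.009,613.061,231.269]); M=R.from_quat([.816199,.577771,0,0]).as_matrix()
u0=proj("top",[e])[0]; print(u0, proj("side",[e]), proj("side",[telemetry.get_ee_pos()]))
x0,y0=int(u0[0])-25,int(u0[1])-40; x0=max(x0,0)
im=cv2.resize(a[y0:y0+75,x0:x0+75],(450,450),interpolation=cv2.INTER_CUBIC)
for d,c in (([0,0,0],(0,0,255)),([42.5,0,-13],(0,255,0)),([-42.5,0,-13],(255,0,0)),([0,0,-73],(0,255,255))):
    u=(proj("top",[e+M@d])[0]-[x0,y0])*6; cv2.circle(im,tuple(map(int,u)),4,c,-1)
r.movel(telemetry.get_ee_pos()+np.array([-30,0,0]),feed=200)
b=imaging.read_camera("top"); e=telemetry.get_ee_pos();u0=proj("top",[e])[0]; x0,y0=int(u0[0])-25,int(u0[1])-25
i2=cv2.resize(b[y0:y0+50,x0:x0+50],(350,350))
cv2.imwrite("pics/l5.png",im); print(telemetry.get_time_s())
E
```

```text
[ 87.61517172 351.14910508] [[639.22823518 428.54413535]] [[391.94896942 145.91214459]]
7.8333
```

View pics/l5.png

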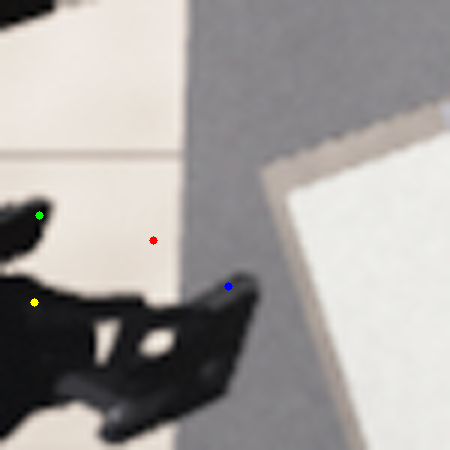

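```bash
python3 - <<'E'
from fit import *
q=[.70710678,.70710678,0,0]
r.movel(telemetry.get_ee_pos()+np.array([0,0,185.]),feed=300)
r.move_pose([560,330,430],q); r.sleep(.2)
out=[]
for c in("side","top"):
    e=telemetry.get_ee_pos(); M=R.from_quat(telemetry.get_eef_rot()).as_matrix(); b=imaging.read_camera(c)
    u0=proj(c,[e])[0].astype(int); x0,y0=max(0,min(u0[0]-32,570)),max(0,min(u0[1]-45,320)); s=6
    im=cv2.resize(np.clip(b[y0:y0+80,x0:x0+66]*1.5+10.,0,255).astype(np.uint8),None,fx=s,fy=s,interpolation=cv2.INTER_CUBIC)
    for d,k in (([0,0,0],(0,0,255)),([14.5,11,0],(0,255,0)),([-14.5,11,0],(255,0,0)),([14.5,-11,0],(0,255,0)),([-14.5,-11,0],(255,0,0)),([0,0,-73],(0,255,255))):
        u=(proj(c,[e+M@d])[0]-[x0,y0])*s; cv2.circle(im,tuple(map(int,u)),3,k,-1)
    out.append(im); print(c,e,u0)
cv2.imwrite("pics/l6.png",np.hstack(out)); print(telemetry.get_time_s())
E
```

```text
side [560.4824615  328.13019712 431.14225203] [411 279]
top [560.3322919  328.558912   430.98390903] [169 208]
10.3
```

View pics/l6.png

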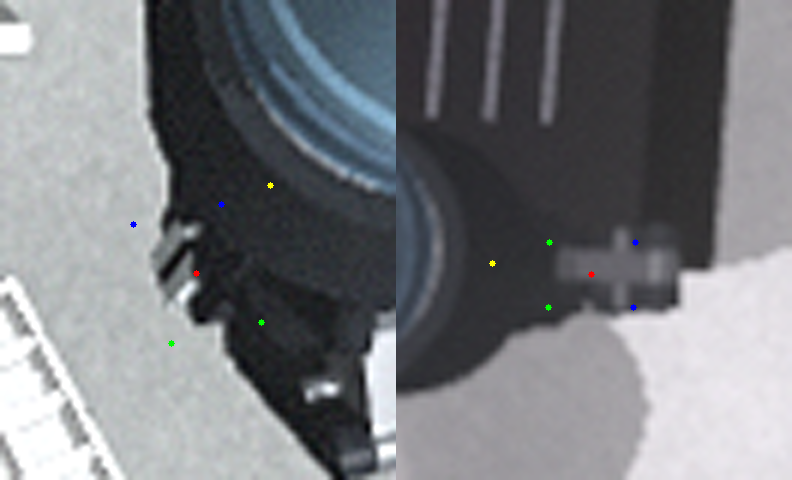

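```bash
cat >> fit.py <<'E'
p=np.load("pose.npy")
W=lambda x,y,z: world(p,[[x,y,z]])[0]
def Q(tilt=0): # jaw axis along instrument x; tilt>0 leans hand to front (tool axis = -panel normal)
    return (R.from_euler('z',p[2])*R.from_euler('y',-tilt)*R.from_quat([1,0,0,0])).as_quat()
E
cat > s4.py <<'E'
from fit import *
x,y=-28,80.8
for q in (Q(),Q()*0+(R.from_quat(Q())*R.from_euler('z',np.pi)).as_quat()):
    print([None if k is None else np.round(k,2).tolist() for k in [kinematics.ik(W(*a),q) for a in ((x,y,330),(x,y,117),(0,200,270),(-97,-143,157))]])
q=Q()
r.move_pose(W(x,y,330),q)
r.movel(W(x,y,162),feed=200)
r.sleep(.2); print(telemetry.get_ee_pos()-W(x,y,162),telemetry.get_contact_force())
hit=r.movel(W(x,y,112),feed=25,guard=12)
print(hit,telemetry.get_ee_pos(),telemetry.get_contact_force()); r.sleep(.3)
print(telemetry.get_ee_pos(),telemetry.get_contact_force(),telemetry.get_time_s())
b=imaging.read_camera("side");cv2.imwrite("pics/m1.png",cv2.resize(b[125:200,320:395],(600,600),interpolation=cv2.INTER_CUBIC))
E
python3 s4.py
```

```text
[[-0.91, 0.06, 0.91, 1.81, -0.05, 1.29, 0.01], [-0.79, 0.39, 0.87, 2.03, -0.39, 0.89, 0.29], [-0.98, 0.23, 0.84, 1.8, -0.19, 1.19, -0.09], [-0.59, 0.43, 1.2, 2.03, -0.48, 1.0, 0.84]]
[[-1.34, 0.33, 1.56, 1.82, -0.34, 1.33, -2.85], [0.65, 0.41, -0.82, 1.97, 0.37, 0.92, 2.78], [0.6, 0.35, -1.03, 1.73, 0.31, 1.24, 2.63], [-0.68, 0.61, 1.39, 2.04, -0.69, 1.09, -2.11]]
[1.08004558 0.09769663 1.27441319] [0.33323546 0.73634768 0.22109433]
True [523.33370576 -15.33716718 116.48092391] [-2.40893083  0.74099267  5.28412883]
[523.29649284 -15.31784033 116.46145539] [-1.53487143e+00  9.77832019e-04  6.85767400e+00] 14.8
```

```bash
cat > s5.py <<'E'
from fit import *
x,y=-28,80.8
hit=r.movel(W(x,y,106),feed=20,guard=18)
print(hit,telemetry.get_ee_pos(),telemetry.get_contact_force())
r.movel(W(x,y,165),feed=120); r.movel(W(x,y,330),feed=250)
r.move_pose(W(0,230,350),Q())
print(telemetry.get_ee_pos(),telemetry.get_contact_force(),telemetry.get_time_s())
a=imaging.read_camera("top");b=imaging.read_camera("side")
cv2.imwrite("pics/m2.png",np.hstack([cv2.resize(a[180:250,300:370],(400,400),interpolation=cv2.INTER_CUBIC),cv2.resize(b[125:200,310:385],(400,400),interpolation=cv2.INTER_CUBIC)]))
E
python3 s5.py
```

```text
True [523.39356406 -15.33622982 116.3847329 ] [-3.54287269  0.80157551  9.5869267 ]
[551.58684627 134.24255911 347.95828776] [ 0.08754605 -1.31939533 -0.30424567] 17.15
```

View pics/m2.png

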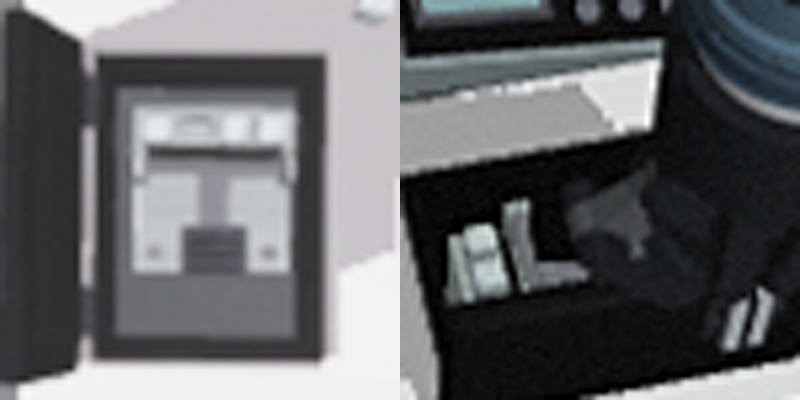

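```bash
cat > s6.py <<'E'
from fit import *
Hx,Hy=p[3],p[4]+60
def T(th,rr=105,g=0): return W(Hx,Hy-rr*np.cos(th)+(14+g)*np.sin(th)+11,152+rr*np.sin(th)+(14+g)*np.cos(th))
q=Q()
ths=np.linspace(1.75,0.06,12)
print(all(kinematics.ik(T(t),q) is not None for t in ths))
r.movel(W(Hx,230,T(1.75)[2]),q,feed=200)
for t in ths:
    h=r.movel(T(t),q,feed=70,guard=15)
    print(round(t,2),h,np.round(telemetry.get_ee_pos(),1),np.round(telemetry.get_contact_force(),1))
    if h: break
else:
    h=r.movel(T(0)-np.array([0,0,6]),q,feed=25,guard=12)
    print("end",h,telemetry.get_ee_pos(),telemetry.get_contact_force())
print(telemetry.get_time_s())
E
python3 s6.py
```

```text
True
1.75 False [552.2  90.5 252.7] [-0.1  0.4  0.8]
1.6 False [552.2  73.5 256.8] [ 0.  -0.4  0.7]
1.44 False [552.1  57.  258.1] [-0.5  0.1  0.1]
1.29 False [551.9  40.8 256.7] [ 0.3 -0.  -1.2]
1.14 False [551.6  25.1 252.9] [ 0.6 -0.4  0.4]
0.98 False [551.4  10.2 246.8] [-0.8 -0.4 -0.8]
0.83 False [551.2  -3.7 238.4] [-0.2  0.6  0. ]
0.67 False [551.  -16.1 228. ] [1.4 0.6 0.4]
0.52 False [550.9 -26.8 215.8] [ 0.1 -0.3 -0.5]
0.37 False [550.8 -35.5 202.1] [ 0.3 -0.8  0.7]
0.21 False [550.7 -41.9 187.2] [0.2 1.  0.5]
0.06 False [550.7 -46.1 171.5] [ 0.1  0.7 -0. ]
end True [551.815244   -46.71514801 166.14671447] [-1.34850344  0.60942515  4.33221558]
23.2333
```

```bash
cat > s7.py <<'E'
from fit import *
n=R.from_euler('z',p[2]).apply([-np.sin(.17),0,np.cos(.17)]); k=W(-97,-142.5,156.5); q=Q(.17)
r.movel(telemetry.get_ee_pos()+np.array([0,0,70.]),feed=200)
r.move_pose(k+60*n,q); r.movel(k+15*n,q,feed=150); r.sleep(.2)
e=telemetry.get_ee_pos(); print(e-(k+15*n),telemetry.get_contact_force(),telemetry.get_time_s())
a=imaging.read_camera("top");b=imaging.read_camera("side")
f=lambda m:cv2.resize(m,(400,400),interpolation=cv2.INTER_CUBIC)
cv2.imwrite("pics/k1.png",np.hstack([f(b[110:200,300:390]),f(b[60:120,330:390])]))
print(((proj("side",[e,k])-[330,60])*400/60+[400,0]).round().tolist())
for th in(0,.05,.1):
    print(th,((proj("side",[W(p[3]+x,p[4]+60-124*np.cos(th),152+124*np.sin(th)+14*np.cos(th)) for x in(80,-80)])-[300,110])*400/90).round().tolist())
E
python3 s7.py
```

```text
[ 1.14519182 -0.08912859  1.17565181] [0.2944527  0.10914245 0.90562592] 25.2833
[[603.0, 162.0], [596.0, 190.0]]
0 [[27.0, 180.0], [313.0, 126.0]]
0.05 [[26.0, 174.0], [314.0, 120.0]]
0.1 [[26.0, 168.0], [316.0, 114.0]]
```

View pics/k1.png

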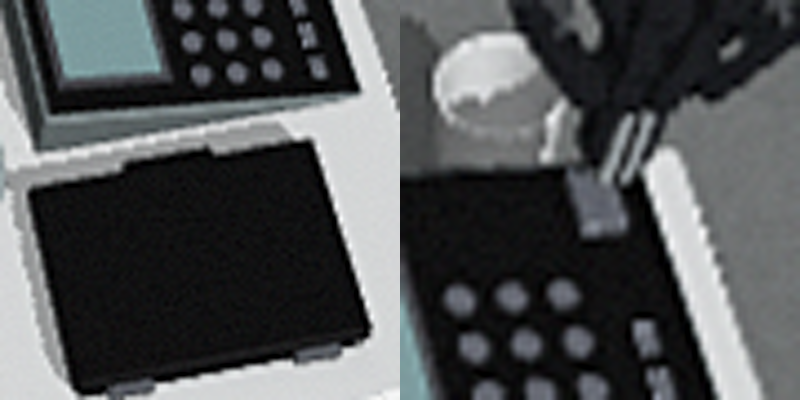

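```bash
cat > s8.py <<'E'
from fit import *
n=R.from_euler('z',p[2]).apply([-np.sin(.17),0,np.cos(.17)]); k=W(-95,-142.5,156.8); q=Q(.17)
r.movel(k+8*n,q,feed=60); r.sleep(.1)
h=r.movel(k-9*n,q,feed=20,guard=12)
print(h,(telemetry.get_ee_pos()-k)@n,telemetry.get_contact_force()); r.sleep(.3)
print((telemetry.get_ee_pos()-k)@n,telemetry.get_contact_force())
E
python3 s8.py
```

```text
True -3.222907868338535 [-1.90082436  1.80986654  9.43117694]
-3.237146801629893 [-2.45647747  0.74784609  8.56872772]
```

```bash
cat > s9.py <<'E'
from fit import *
n=R.from_euler('z',p[2]).apply([-np.sin(.17),0,np.cos(.17)]); k=W(-95,-142.5,156.8); q=Q(.17)
h=r.movel(k-12*n,q,feed=20,guard=12)
print(h,(telemetry.get_ee_pos()-k)@n,telemetry.get_contact_force()); r.sleep(.2)
r.movel(k+25*n,q,feed=60); r.movel(k+120*n,q,feed=200)
r.move_pose([420,120,430],Q()); r.sleep(.3)
print(telemetry.get_contact_force(),telemetry.get_time_s())
a=imaging.read_camera("top");b=imaging.read_camera("side")
f=lambda m:cv2.resize(m,(400,400),interpolation=cv2.INTER_CUBIC)
cv2.imwrite("pics/f1.png",np.hstack([f(a[130:280,300:450]),f(b[60:220,250:410])]))
E
python3 s9.py
```

```text
True -3.2325634850007914 [-2.48085712  1.61053101  7.96165322]
[0.78172644 0.12782699 0.12452969] 30.1
```

View pics/f1.png

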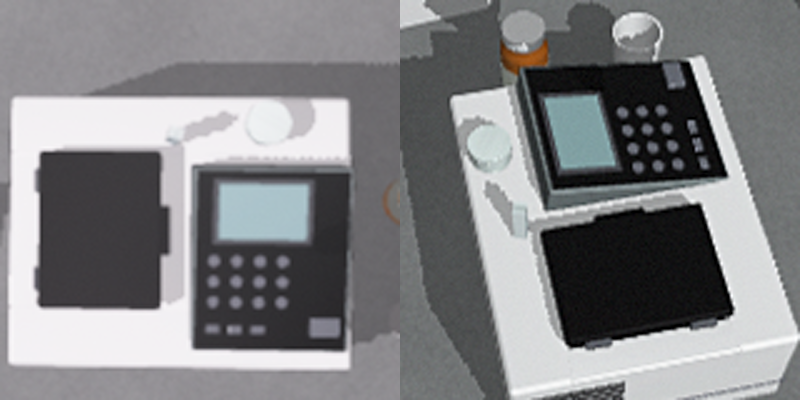

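```bash
python3 -c "
from bench import *
job.hand_in(); print(telemetry.get_time_s())"
```

```text
the job is handed in; nothing more can be done
the job is handed in; nothing more can be done
```

I pressed the lever, shut the lid and pressed the start key, in that order. The job was handed in at about 30 s on the robot's clock, with the arm clear of everything. No verdict came back.

- **Lever:** The fingertip stopped hard at about 116.4 mm above the bench (117 expected), and a second, stronger push moved it only 0.1 mm. The picture afterwards showed the cuvettes in place and the pad further forward, as expected when it is down. I have no direct reading of the lever angle.
- **Lid:** I swept it shut along its arc with no more than about 1.5 N, until the finger stopped at 166.1 mm (166 expected when shut). The later pictures show it flat.
- **Start key:** It was pressed to a stop, with a steady 8.6 N on it (about 4 N presses it fully), and then released. The measured travel was 3.2 mm from my estimated key top, not 4 mm. That estimate is good to about 1 mm, so the travel alone doesn't prove the key went right down; the force is the stronger evidence.
- **Camera disagreement:** The side camera put the scene 2–3 pixels off what the calibration predicted. I allowed for this when aiming at the key.
- **Other things:** In the last picture the tin, spare cuvette, jar and beaker appear where they were. The pen and tray were outside that final view, and the arm never went near them.

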